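Show the little wine bottle to the label reader

ROBOT

A 6-joint arm with a two-finger parallel gripper is mounted at the origin on the work surface. World frame = base frame: x ahead of the robot, y to its left, z up, the work surface at z = 0. Lengths are in m, angles in rad, forces in N, time in s.
With the tool pointing down it reaches from about 0.375 to 0.9 m from the base axis. Payload 3.1 kg.
Tool frame: the origin (TCP) lies on the centre line of the jaws, within the pads' length; the fingertips stand robot.tip_reach ahead of it and the grasp point (between the pads) lies 8 mm behind it (robot.tip_reach is the distance from the TCP to the fingertips, in m); z points along the fingers, y is the line along which they close (so a half turn about z gives the same grasp; the last joint's range is limited). The gripper opens to 87 mm and grips with 3 to 60 N. Pads are 19 mm wide; open, the fingers measure 117 mm over their backs; the gripper's body (75 mm by 190 mm) begins 51 mm behind the grasp point.
Start: joints at [-1.433, 0.527, 1.433, -0, 1.181, -0.178], TCP at [0.195, -0.594, 0.234] pointing down, gripper open.
Joint ranges: [-3.08, 3.08], [-0.75, 2.2], [0.22, 2.44], [-1.43, 4.57], [0, 2.65], [-2.85, 2.85]. Speed limits (rad/s): [2.79, 2.79, 3.14, 3.14, 3.14, 3.14].

INTERFACE

Orientations are given as a unit quaternion [x, y, z, w].
In Python, from rig import robot gives the robot as it stands.
- The arm moves only by the tool jog_arm, never from a script. Its argument "motion" is one flat list of numbers, 7 for each row, row after row: the shift along the tool's x, y, z scaled (see below), then the turn, a rotation vector about the tool's x, y, z scaled (see below), then the gripper's target within -1 to 1 (shut at 1, half-way at 0, fully open at -1). In form: [x, y, z, rx, ry, rz, hand, x, y, z, rx, ry, rz, hand, ...]. A call has 1 to 12 rows; each row shifts and turns the commanded pose from where the row before left it, along the tool's axes as they then stand; what a row does not reach is not made up. The controller multiplies each number of a shift by 4 cm and each number of a turn by 4 degrees. A row lasts 1/8 s, in which the tool goes at most 62.5 mm and 10.7 degrees, less where a joint would pass 70% of its speed; a pose out of reach is approached as far as the arm can. A call with a number of a shift or a turn outside -1 to 1 is refused whole. A call with a gripper value outside its range is refused whole. The fingers move at their own pace and stop on an object; "grip_force" is the grip in N (left out, the last holds). Time passes only in rows, so rows that do not move let the fingers close. It gives the time, the measured TCP pose, the force, the opening and the grip force at its end, in the units of the state.
- robot.get_obs(): the state, without advancing time (a new reading comes with each control period).
- robot.camera(name): name is "side" or "top" or "wrist"; returns the picture (400x640x3 uint8, blue, green, red); there is no depth.
- robot.calibration(name): a dict with "fx", "fy", "cx", "cy" (pixels), "R" (3x3) and "t" (3): a world point X has camera coordinates R X + t; the wrist camera has in their place "T_tool_cam" (4x4, takes a point from camera to tool coordinates, whose origin is the TCP and whose axes are the flange's). Camera axes: x right, y down, z forward; pixel columns grow to the right and rows downward; lengths in m; the calibration is good to about 2 mm. A picture is of the moment at which its call begins: read the wrist's pose just before it. calibration takes no time and is no camera call.
- robot.hand_in(): hands the job in; it is judged then, once.
The state is a dict: "time": time; "q": joint angles; "joint_velocities": joint speeds; "joint_torque": joint torques, N m; "position": TCP position; "tool_rot": TCP orientation; "ft_force": force on the tool from outside, world axes, zero at the start; "moment": the same for the moment, N m; "grip_width": finger opening in m; "grip_force": force on a finger pad.
Only numpy, scipy, OpenCV 4.12 (cv2) and the standard library are available. Lean on these libraries where they do the work, as an engineer would, in place of code of your own. Each camera call takes 0.05 s, during which the arm holds its last target. There are 200 camera calls.

TASK

Take the slope-shouldered little wine bottle out of the wooden crate and hold it up, cap upward, to the label reader: the barcode label centred straight in front of the reader's window, about 15 cm from the glass and facing it squarely, so the bottle has to lean, its cap away from the reader, because the window looks downward. Do not touch the reader, and leave the other bottles and everything else standing where they are. The job ends holding: finish with the bottle held still in the gripper at that place, carried by nothing else, and do not put it down.

Things in the scene. Friction and masses are not known exactly. Their poses are not given: they have to be found in the camera images.
- slope_bottle: Bottle to show: dark green glass, about 0.32 kg, 185 mm tall; body 50 mm across up to 88 mm, then a long cone shoulder narrowing to 28 mm at 134 mm, then straight round neck and grey cap, 28 mm across. Tallest of the three, the only one with this long slope and a label of dark bars. Origin: centre of its underside; z up to the cap, x out through the middle of the label.
- barcode (a point): Middle of the paper barcode label (42 mm tall, dark upright bars) on the slope-shouldered bottle: 26 mm out along the bottle's x, 65 mm above its underside. It faces roughly away from the robot at the start.
- neck (a point): Point on the slope-shouldered bottle's axis in the straight neck, 160 mm above its underside: a good place to grip (28 mm across). Axes as the bottle's.
- crate: Low open crate of pale wood, fixed, 90 mm deep (its x) by 252 mm long (its y), 45 mm high, walls and floor 6 mm, two cross walls make three compartments 82 mm apart along its y; one bottle stands in each, in any order. Origin: centre of its underside.
- square_bottle: Bystander in the crate: dark green bottle with a straight body 48 mm across to 118 mm and square shoulders, neck 28 mm, 178 mm tall, plain label. Origin: centre of its underside, z up.
- squat_bottle: Bystander in the crate: dark green, round-bellied, 66 mm across, neck 28 mm, 155 mm tall, plain label. Origin: centre of its underside, z up.
- reader: Label reader on the robot's left, fixed: round steel foot 110 mm across, thin post, grey head on top (about 300 mm high in all). Origin: centre of the foot's underside; its x is the level direction in which the head looks.
- reader_head: The reader's grey head, 55 by 94 by 76 mm, dark window 66 by 50 mm. Origin: middle of the glass, 250 mm above the table; x points out of the glass along the viewing line, 0.44 rad (25 degrees) below level; y level; z is the picture's up, 25 degrees forward of vertical. Label belongs 150 mm out along x, the bottle's x pointing against this x, the bottle's z along this z.
- jam_jar: Bystander: jam jar with white lid, 58 mm across, 75 mm tall. Origin: centre of its underside.
- tasting_cup: Bystander: white ceramic cup, 64 mm across, 70 mm tall. Origin: centre of its underside.
- bun: Bystander: brown bun, 80 mm across, 45 mm high, lying on the table. Origin: centre of its underside.
- spread_pot: Bystander: low lidded pot, 56 mm across, 55 mm tall. Origin: centre of its underside.
There are look-alikes about, which are no part of the job. What is shaped like the slope_bottle but yellow is not meant.

How it is judged:
On the way:
1. the slope-shouldered bottle is lifted out of the crate in the gripper (z of slope_bottle in the frame of crate above 0.06 m and contact force between the fingers and slope_bottle above 2 N), for 0.1 s.
At the end, for the whole second after the job is handed in: Bottle still in the fingers, underside 70 mm up, touching nothing else; label 120 to 180 mm out from the window and within 25 mm of its viewing line; bottle's x and z within 0.21 rad of facing the window, cap up. Other bottles upright (0.35 rad); all bystanders within 30 mm of their start (x of barcode in the frame of reader_head between 0.12 and 0.18 m and y of barcode in the frame of reader_head between -0.025 and 0.025 m and z of barcode in the frame of reader_head between -0.025 and 0.025 m and angle between the x axis of slope_bottle and the x axis of reader_head, either way round below 0.21 rad and x of reader_head in the frame of slope_bottle above 0.08 m and angle between the z axis of slope_bottle and the z axis of reader_head, either way round below 0.21 rad and angle between slope_bottle's own z axis and vertical below 1 rad and contact force between the fingers and slope_bottle above 2 N and linear speed of slope_bottle below 0.03 m/s and angular speed of slope_bottle below 0.15 rad/s and height (world z) of slope_bottle above 0.07 m and contact force between slope_bottle and crate below 0.1 N and contact force between slope_bottle and reader below 0.1 N and contact force between slope_bottle and jam_jar below 0.1 N and contact force between slope_bottle and tasting_cup below 0.1 N and contact force between slope_bottle and bun below 0.1 N and contact force between slope_bottle and spread_pot below 0.1 N and contact force between slope_bottle and square_bottle below 0.1 N and contact force between slope_bottle and squat_bottle below 0.1 N and angle between each of square_bottle, squat_bottle's own z axis and vertical below 0.35 rad and distance of each of jam_jar, tasting_cup, bun, spread_pot, square_bottle, squat_bottle from where it was at the start of the episode below 0.03 m); the arm keeps its last pose, push and grip.
It fails at once if the reader is touched (over 2 N) (contact force between reader and the arm above 2 N or contact force between reader and the fingers above 2 N or contact force between reader and slope_bottle above 2 N).
It fails at once if another bottle or a bystander is tipped or pushed more than 50 mm away (angle between any of square_bottle, squat_bottle, jam_jar, tasting_cup's own z axis and vertical above 0.6 rad or distance of any of jam_jar, tasting_cup, bun, spread_pot, square_bottle, squat_bottle from where it was at the start of the episode above 0.05 m).
It also fails if it takes over 42 s, if anything falls off the work surface, if the arm or the gripper's body presses on something with over 40 N, if the wrist force passes 120 N, or if a joint passes its speed limit or range.

## Working session

There is one attempt and no reset: what is moved stays moved. The work goes in short steps, Python scripts to look and compute and a tool call to move; the robot and the scene stay as the last step left them, time stands still between calls to the robot, and variables do not carry over. Pictures are saved under pics/ and viewed, at most 13 in all, crops included, and the job is handed in when it is done.

Besides the shell and the picture viewer there is one more tool, called as a command line: name --argument value ..., lists and objects as JSON in quotes. jog_arm: Moves the arm, as the interface text tells. Shifts and turns lie within -1 to 1; 1 stands for 4 cm of shift or 4 degrees of turn. Its arguments: {"type":"object","properties":{"motion":{"type":"array","items":{"type":"number"}},"grip_force":{"type":"number"}},"required":["motion"]}

```bash
mkdir -p pics; ls; python3 - <<'E'
from rig import robot
import cv2
o=robot.get_obs();print(o['time'],o['position'],o['tool_rot'],robot.tip_reach)
for n in('side','top'):
    cv2.imwrite(f'pics/{n}0.png',robot.camera(n)); c=robot.calibration(n);print(n,c['fx'],c['cx'],c['cy'],-c['R'].T@c['t'],c['R'][2])
print(robot.calibration('wrist'))
E
```

```text
pics
0.0 [ 0.19461915 -0.59317382  0.23258254] [ 9.87479000e-01  1.57746830e-01  6.54179706e-06 -1.07771955e-03] 0.011
side 363.98543736706233 311.99018767084385 194.28463113202952 [ 0.43020558 -0.43872164  0.84419513] [ 0.18830963  0.59112183 -0.78429233]
top 398.57648527897965 319.9678637419768 201.8959603552559 [0.40380212 0.10174874 1.01908746] [ 0.21384438 -0.01847182 -0.97669308]
{'fx': 337.8878424460983, 'fy': 337.8878424460983, 'cx': 318.19027420983116, 'cy': 198.45055478894417, 'T_tool_cam': array([[ 4.94199917e-04, -9.69121879e-01, -2.46581708e-01,
         6.58632987e-02],
       [ 9.99999723e-01,  6.16110978e-04, -4.17252559e-04,
        -7.83052236e-04],
       [ 5.56290281e-04, -2.46581434e-01,  9.69121915e-01,
        -1.50343856e-01],
       [ 0.00000000e+00,  0.00000000e+00,  0.00000000e+00,
         1.00000000e+00]])}
```

View pics/side0.png

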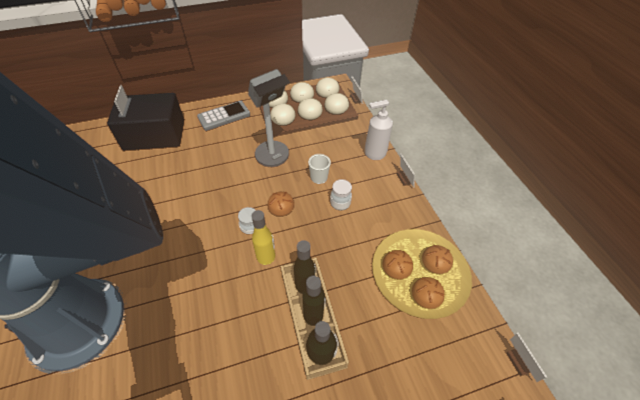

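View pics/top0.png

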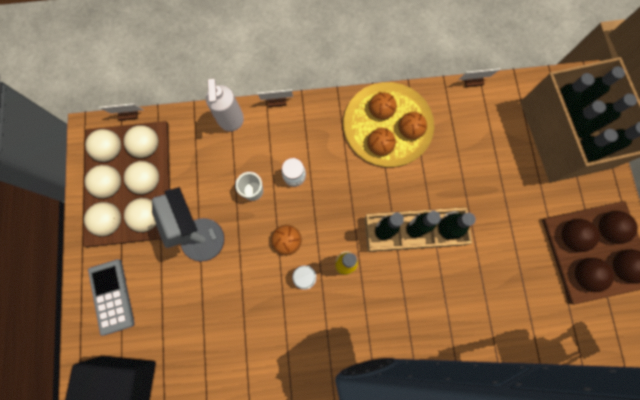

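```bash
cat > h.py <<'E'
import numpy as np, cv2
from rig import robot
def ray(n,u,v):
    c=robot.calibration(n);d=np.array([(u-c['cx'])/c['fx'],(v-c['cy'])/c['fy'],1.]);return -c['R'].T@c['t'],c['R'].T@d
def atz(n,u,v,z):
    p,d=ray(n,u,v);return p+d*(z-p[2])/d[2]
def proj(n,X):
    c=robot.calibration(n);q=np.asarray(X)@c['R'].T+c['t'];return np.c_[q[:,0]/q[:,2]*c['fx']+c['cx'],q[:,1]/q[:,2]*c['fy']+c['cy']]
def tri(a,b):
    A=[];B=[]
    for n,u,v in(a,b):
        p,d=ray(n,u,v);d/=np.linalg.norm(d);M=np.eye(3)-np.outer(d,d);A.append(M);B.append(M@p)
    x=np.linalg.lstsq(np.vstack(A),np.hstack(B),rcond=None)[0];return x
E
python3 - <<'E'
import cv2,numpy as np
s=cv2.imread('pics/side0.png');t=cv2.imread('pics/top0.png')
r=lambda i,x,y:cv2.resize(i[y:y+100,x:x+133],(400,300),interpolation=cv2.INTER_CUBIC)
out=np.vstack([np.hstack([r(t,352,170),r(t,130,165)]),np.hstack([cv2.resize(s[230:380,240:440],(400,300),interpolation=3),r(s,210,65)])])
cv2.imwrite('pics/c1.png',out)
E
```

```text
(no output)
```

View pics/c1.png

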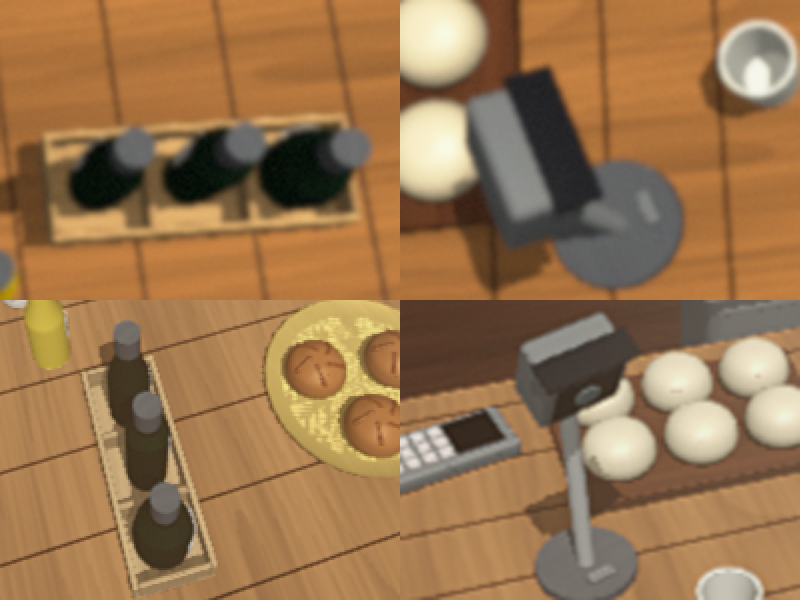

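```bash
python3 - <<'E'
from h import *
np.set_printoptions(precision=3,suppress=True)
for a,b in(((396.2,218.3),(303.5,246.5)),((433.5,216.7),(314,281.5)),((468.4,219.3),(323,326))):
    print('cap',tri(('top',*a),('side',*b)))
T=lambda u,v:(130+(u-400)/3.008,165+v/3.)
S=lambda u,v:(210+(u-400)/3.008,65+(v-300)/3.)
print('foot',atz('top',*T(618,225),.01),atz('side',*S(587,565),.01))
C=lambda u,v:(352+u/3.008,170+v/3.)
for p in((45,133),(55,242),(360,220),(342,115)):print('crate',atz('top',*C(*p),.045))
# head top corners (light grey strip)
for n,a,b in(('hoodR',(600,195),(640,348)),('hoodL',(550,68),(608,313))):print(n,tri(('top',*T(*a)),('side',*S(*b))))
for n,a,b in(('backR',(470,100),(518,345)),('backL',(505,80),(605,313)),('x',(552,210),(615,335))):print(n,[tri(('top',*T(*a)),('side',*S(*b)))])
for n,p in dict(jar=(304,278),yellow=(346,263),bun=(287,239),cup=(249,186),pot=(292,172)).items():print(n,atz('top',*p,.05))
E
```

```text
cap [ 0.531 -0.07   0.189]
cap [ 0.528 -0.15   0.187]
cap [ 0.518 -0.23   0.167]
foot [0.558 0.39  0.01 ] [0.559 0.388 0.01 ]
crate [ 0.573 -0.029  0.045]
crate [ 0.483 -0.026  0.045]
crate [ 0.474 -0.274  0.045]
crate [ 0.562 -0.276  0.045]
hoodR [0.57  0.308 0.319]
hoodL [0.597 0.33  0.344]
backR [array([0.559, 0.384, 0.306])]
backL [array([0.6  , 0.364, 0.321])]
x [array([0.561, 0.339, 0.313])]
jar [0.435 0.141 0.05 ]
yellow [0.459 0.037 0.05 ]
bun [0.532 0.173 0.05 ]
cup [0.676 0.256 0.05 ]
pot [0.701 0.146 0.05 ]
```

jog_arm --motion '[0.957,-0.594,-0.227,0,0,0,-1,0.957,-0.594,-0.227,0,0,0,-1,0.957,-0.594,-0.227,0,0,0,-1,0.957,-0.594,-0.227,0,0,0,-1,0.957,-0.594,-0.227,0,0,0,-1,0.957,-0.594,-0.227,0,0,0,-1,0.957,-0.594,-0.227,0,0,0,-1,0.957,-0.594,-0.227,0,0,0,-1,0.957,-0.594,-0.227,0,0,0,-1,0.957,-0.594,-0.227,0,0,0,-1,0.957,-0.594,-0.227,0,0,0,-1,0.957,-0.594,-0.227,0,0,0,-1]'

```text
time: 1.6
position: [0.543, -0.1784, 0.3424]
tool_rot: [0.987, 0.158, -0.0, -0.0]
ft_force: [0.7, 0.0, 0.5]
grip_width: 0.0871
grip_force: 0.0
```

jog_arm --motion '[0.957,-0.594,-0.227,0,0,0,-1,0.957,-0.594,-0.227,0,0,0,-1,0,0,0,0,0,0.91,-1,0,0,0,0,0,0.91,-1,0,0,0,0,0,0.91,-1,0,0,0,0,0,0.91,-1,0,0,0,0,0,0.91,-1,0,0,0,0,0,0,-1]'

```text
time: 2.6
position: [0.6, -0.1107, 0.3601]
tool_rot: [1.0, -0.0, -0.001, -0.0]
ft_force: [-1.0, -0.4, 1.6]
grip_width: 0.0873
grip_force: 0.0
```

```bash
cat >> h.py <<'E'
from scipy.spatial.transform import Rotation as Ro
def wcam(o):
    c=robot.calibration('wrist');T=np.eye(4);T[:3,:3]=Ro.from_quat(o['tool_rot']).as_matrix();T[:3,3]=o['position'];return c,T@c['T_tool_cam']
def wproj(o,X):
    c,M=wcam(o);q=(np.asarray(X)-M[:3,3])@M[:3,:3];return np.c_[q[:,0]/q[:,2]*c['fx']+c['cx'],q[:,1]/q[:,2]*c['fy']+c['cy']]
def watz(o,u,v,z):
    c,M=wcam(o);d=M[:3,:3]@np.array([(u-c['cx'])/c['fx'],(v-c['cy'])/c['fy'],1]);p=M[:3,3];return p+d*(z-p[2])/d[2]
def snap(name):
    import pickle
    o=robot.get_obs();i=robot.camera('wrist');cv2.imwrite(f'pics/{name}.png',i);pickle.dump({k:np.array(v) for k,v in o.items()},open(f'pics/{name}.pkl','wb'));return o,i
E
python3 - <<'E'
from h import *
o,i=snap('w1');print(o['time'],o['position'],o['tool_rot'],o['q'])
E
```

```text
2.6 [ 0.60004039 -0.11068849  0.36012351] [ 9.99999800e-01 -4.94013275e-05 -5.89763637e-04 -2.24349265e-04] [-3.65353468e-01  3.94680695e-01  1.30208822e+00 -2.29300596e-06
  1.44608573e+00  1.20554195e+00]
```

View pics/w1.png

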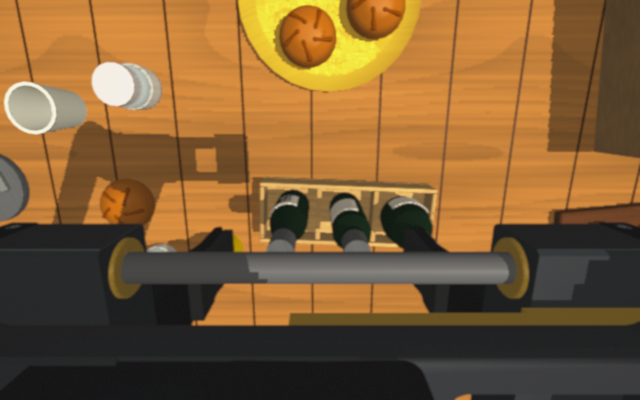

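```bash
python3 - <<'E'
import cv2
i=cv2.imread('pics/w1.png')[170:260,240:450];cv2.imwrite('pics/c2.png',cv2.resize(i,(798,342),interpolation=2))
E
```

```text
(no output)
```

View pics/c2.png

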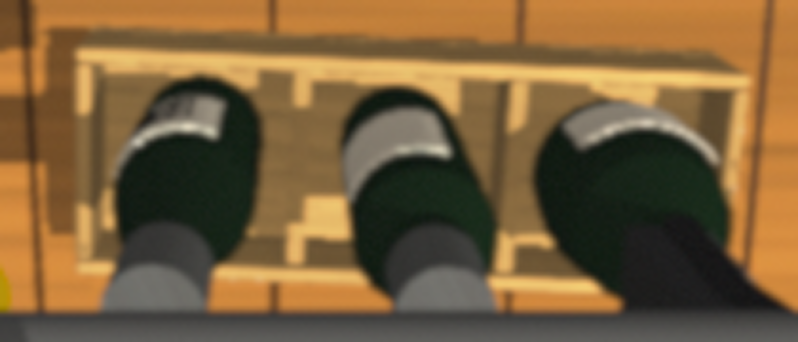

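```bash
python3 - <<'E'
from h import *
import pickle
o=pickle.load(open('pics/w1.pkl','rb'))
C=lambda u,v:(240+u/3.8,170+v/3.8)
# cap ring: neck/cap edges visible
a=np.array([.531,-.07])
for z,ps in((.092,((118,178),(150,140),(180,124),(218,133))),(.05,((175,92),(225,97)))):
  for p in ps:
    w=watz(o,*C(*p),z);print(p,w.round(4),np.linalg.norm(w[:2]-a).round(4),np.degrees(np.arctan2(*(w[:2]-a)[::-1])).round())
t=np.linspace(0,2*np.pi,9)
for ax in(.531,.526):
  print((wproj(o,[[ax,-.07,z] for z in(.006,.092,.14)])-[240,170])*3.8)
# body silhouette width check at z=.092 level and neck columns at z=.14
for p in((122,225),(212,230)):print('neck',watz(o,*C(*p),.14))
for p in((108,290),(208,290)):print('cap',watz(o,*C(*p),.17))
E
```

```text
(118, 178) [ 0.5342 -0.049   0.092 ] 0.0213 81.0
(150, 140) [ 0.5477 -0.0602  0.092 ] 0.0193 30.0
(180, 124) [ 0.5533 -0.0705  0.092 ] 0.0223 -1.0
(218, 133) [ 0.5501 -0.0833  0.092 ] 0.0233 -35.0
(175, 92) [ 0.5542 -0.065   0.05  ] 0.0238 12.0
(225, 97) [ 0.5523 -0.0834  0.05  ] 0.0252 -32.0
[[198.75352985 121.98098705]
 [179.8948325  186.98612074]
 [165.88577798 235.27474031]]
[[198.9815984  133.83235081]
 [180.21919602 200.89838464]
 [166.2925867  250.67892088]]
neck [ 0.53430892 -0.05670118  0.14      ]
neck [ 0.53271412 -0.08411718  0.14      ]
cap [ 0.5254563  -0.05641546  0.17      ]
cap [ 0.52547596 -0.0848137   0.17      ]
```

jog_arm --motion '[-0.592,-0.335,0.5,0,0,0,-0.3,-0.592,-0.335,0.5,0,0,0,-0.3,-0.592,-0.335,0.5,0,0,0,-0.3,0,0,0,0,0,-0.917,-0.3,0,0,0,0,0,-0.917,-0.3,0,0,0,0,0,-0.917,-0.3,0,0,0,0,0,-0.917,-0.3,0,0,0,0,0,-0.917,-0.3,0,0,0,0,0,-0.917,-0.3,0,0,0.8,0,0,0,-0.3,0,0,0.8,0,0,0,-0.3,0,0,0,0,0,0,-0.3]' --grip_force 20

```text
time: 4.15
position: [0.5275, -0.07, 0.2346]
tool_rot: [0.982, 0.191, -0.003, -0.002]
ft_force: [0.0, -0.4, 0.8]
grip_width: 0.0567
grip_force: 0.0
```

```bash
python3 - <<'E'
from h import *
o,i=snap('w2');print(o['time'],o['position'],o['tool_rot'],o['grip_width'])
s=robot.camera('side');cv2.imwrite('pics/s2.png',s);t=robot.camera('top')
r=lambda i,x,y:cv2.resize(i[y:y+150,x:x+200],(400,300),interpolation=2)
cv2.imwrite('pics/c3.png',np.vstack([np.hstack([r(s,220,200),r(t,310,140)]),np.hstack([cv2.resize(i,(400,250)),np.zeros((250,400,3),np.uint8)])]))
E
```

```text
4.15 [ 0.52749661 -0.06997015  0.23455494] [ 0.98162582  0.19079043 -0.00269524 -0.00158143] 0.05673619642125016
```

View pics/c3.png

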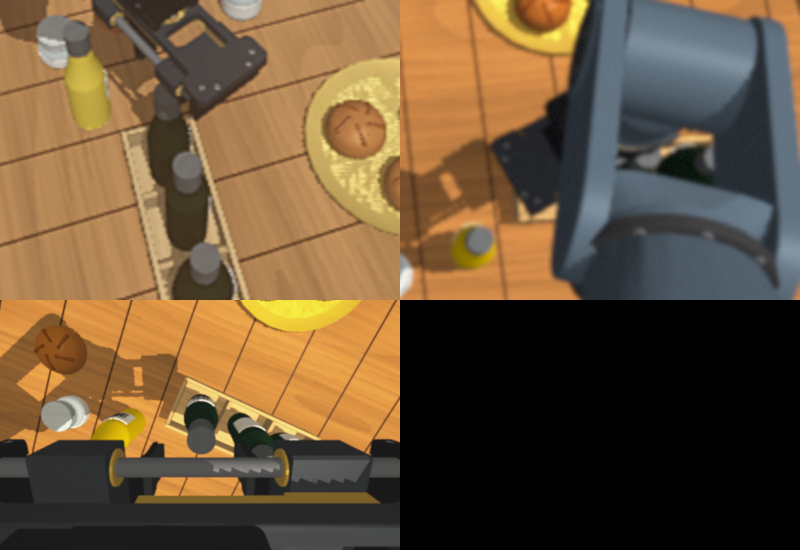

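```bash
python3 - <<'E'
from h import *
import pickle
o=pickle.load(open('pics/w2.pkl','rb'))
print(watz(o,322,225,.191), wproj(o,[[.528,-.07,.191],[.528,-.07,.094],[.528,-.07,.14]]))
i=cv2.imread('pics/w2.png')[120:260,240:420];cv2.imwrite('pics/c4.png',cv2.resize(i,(720,560),interpolation=2))
E
```

```text
[ 0.52778926 -0.07113467  0.191     ] [[320.39156429 224.02235252]
 [320.22002749 188.33813995]
 [320.28552524 201.96341218]]
```

View pics/c4.png

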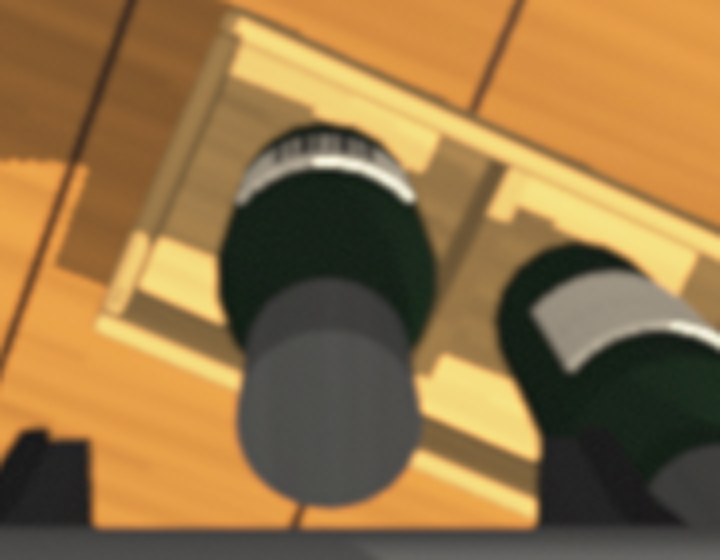

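jog_arm --motion '[0,0,0.637,0,0,0,-0.3,0,0,0.637,0,0,0,-0.3,0,0,0.637,0,0,0,-0.3,0,0,0,0,0,0,-0.3,0,0,0,0,0,0,1,0,0,0,0,0,0,1,0,0,0,0,0,0,1,0,0,0,0,0,0,1,0,0,0,0,0,0,1,0,0,0,0,0,0,1]' --grip_force 30

```text
time: 5.55
position: [0.5298, -0.0708, 0.1608]
tool_rot: [0.982, 0.19, 0.001, 0.0]
ft_force: [0.2, -0.5, 5.2]
grip_width: 0.0266
grip_force: 30.0
```

jog_arm --motion '[0,0,-0.5,0,0,0,1,0,0,-0.8,0,0,0,1,0,0,-1,0,0,0,1,0,0,-1,0,0,0,1,0,0,-1,0,0,0,1,0,0,-1,0,0,0,1,0,0,-0.7,0,0,0,1,0,0,0,0,0,0,1]'

```text
time: 6.55
position: [0.5299, -0.0706, 0.4011]
tool_rot: [0.982, 0.191, 0.001, 0.001]
ft_force: [0.1, 0.3, -4.7]
grip_width: 0.0267
grip_force: 30.0
```

```bash
python3 - <<'E'
from h import *
np.set_printoptions(precision=3,suppress=True)
o=robot.get_obs();print(o['position'],o['grip_width'],o['ft_force'],o['q'])
# reader yaw from first images
T=lambda u,v:(130+(u-400)/3.008,165+v/3.)
for a,b in(((552,70),(600,195)),((470,100),(515,245)),((508,85),(553,212))):
    for z in(.28,.32):
        d=atz('top',*T(*a),z)-atz('top',*T(*b),z);print(d,np.linalg.norm(d),np.degrees(np.arctan2(-d[0],d[1])))
print('mark',atz('top',*T(648,205),.012),'foot',atz('top',*T(618,225),.01))
s=cv2.imread('pics/side0.png')[60:130,235:305];t=cv2.imread('pics/top0.png')[180:260,140:235]
cv2.imwrite('pics/c5.png',np.hstack([cv2.resize(s,(400,400),interpolation=2),cv2.resize(t,(400,337),interpolation=2)[:400] if 0 else cv2.resize(t,(400,400),interpolation=2)]))
E
```

```text
[ 0.53  -0.071  0.401] 0.026713635330788653 [ 0.142  0.347 -4.734] [-0.342  0.244  1.417  0.     1.477  0.846]
[0.084 0.027 0.   ] 0.08818959489144201 -72.05796986674198
[ 0.079  0.026 -0.   ] 0.08341670399404927 -72.05796986674204
[0.095 0.026 0.   ] 0.09889320092248453 -74.72599978561772
[0.09  0.025 0.   ] 0.09354102236810982 -74.72599978561774
[0.085 0.026 0.   ] 0.08844544012413466 -73.00994343946036
[0.08  0.024 0.   ] 0.0836587026796094 -73.00994343946036
mark [0.572 0.364 0.012] foot [0.558 0.39  0.01 ]
```

View pics/c5.png

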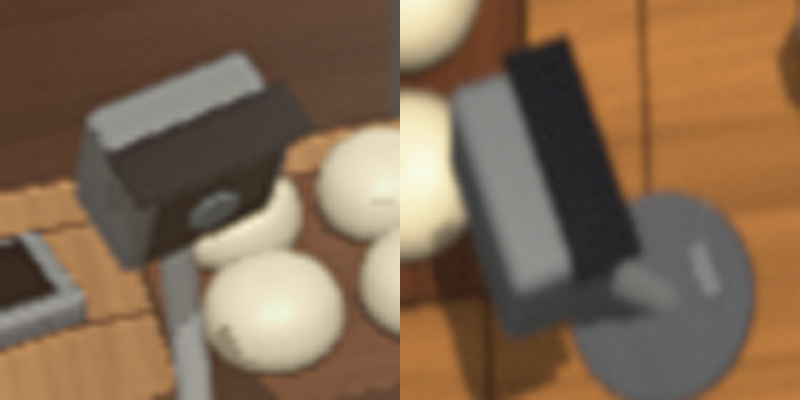

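```bash
cat > fit.py <<'E'
from h import *
from scipy.optimize import least_squares
def Hd(p):
    c,s=np.cos(p[2]),np.sin(p[2]);a=.4363;x=np.array([c*np.cos(a),s*np.cos(a),-np.sin(a)]);y=np.array([-s,c,0]);R=np.c_[x,y,np.cross(x,y)];return R,np.array([p[0],p[1],.25])
pts=[('top',(-.055,.047,.038),(153.1,197)),('top',(-.055,-.047,.038),(168.5,238)),('side',(-.055,-.047,.038),(250.4,81)),('side',(-.055,.047,.038),(277,69.1))]
def res(p):
    R,t=Hd(p);return np.hstack([proj(n,[R@np.array(q)+t])[0]-uv for n,q,uv in pts])
r=least_squares(res,[.57,.35,-1.26])
if __name__=='__main__':
    print(r.x,np.degrees(r.x[2]),r.fun.round(1))
    R,t=Hd(r.x);im=[]
    for n,x0,y0 in(('side',235,60),('top',140,180)):
        i=cv2.imread(f'pics/{n}0.png');i=cv2.resize(i[y0:y0+80,x0:x0+80],(400,400),interpolation=2)
        P=lambda q:tuple(int(v) for v in((proj(n,[R@np.array(q)+t])[0]-[x0,y0])*5))
        B=[(a,b,c) for a in(-.055,0) for b in(-.047,.047) for c in(-.038,.038)]
        for k,u in enumerate(B):
            for v in B[k+1:]:
                if sum(abs(np.array(u)-v)>1e-9)==1:cv2.line(i,P(u),P(v),(0,255,0) if u[0]<0 and v[0]<0 else (0,0,255),1)
        cv2.line(i,P((0,0,0)),P((.05,0,0)),(255,255,0),1)
        im.append(i)
    cv2.imwrite('pics/c6.png',np.hstack(im)); print('label',R@[.15,0,0]+t)
E
python3 fit.py
```

```text
[ 0.57334537  0.34602257 -1.21561225] -69.64945128059844 [-1.2 -1.9  2.5  2.7 -1.8 -1.3  2.6 -2.4]
label [0.62062312 0.2185599  0.18661165]
```

View pics/c6.png

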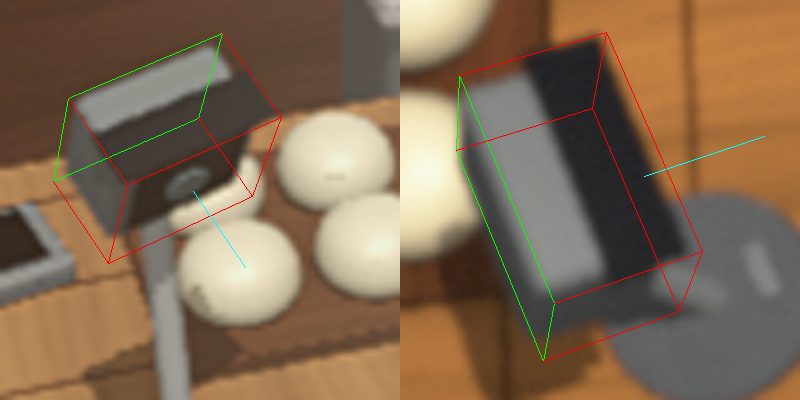

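```bash
cat > goal.py <<'E'
from h import *
from fit import Hd
np.set_printoptions(precision=4,suppress=True)
g=atz('side',272.5,96.3,.25); R,t=Hd([g[0],g[1],np.radians(-71.5)])
xb=-R[:,0];zb=R[:,2];lab=t+.15*R[:,0]
org=lab-.026*xb-.065*zb
tcp=org+.155*zb
Rt=np.c_[xb,np.cross(-zb,xb),-zb]
if __name__=='__main__':
    print('glass',g,'label',lab,'tcp',tcp,'org',org,Ro.from_matrix(Rt).as_quat())
    o=robot.get_obs();R0=Ro.from_quat(o['tool_rot']).as_matrix()
    print('rel rotvec units',np.degrees((Ro.from_matrix(R0.T@Rt)).as_rotvec())/4)
    print('pure yaw then tilt: yaw tool',np.degrees(np.arctan2(R0[1,0],R0[0,0])),'->',108.5)
    print('shift world',tcp-o['position'],'tool',R0.T@(tcp-o['position'])/.04)
E
python3 goal.py
```

```text
glass [0.5724 0.3553 0.25  ] label [0.6156 0.2263 0.1866] tcp [0.6351 0.1679 0.2572] org [0.6143 0.23   0.1167] [ 0.5704  0.7923  0.1264 -0.1756]
rel rotvec units [  4.7585   4.9992 -21.2508]
pure yaw then tilt: yaw tool 21.96546488105505 -> 108.5
shift world [ 0.1052  0.2385 -0.1439] tool [ 4.6615 -4.5532  3.6005]
```

jog_arm --motion '[0.9,-0.31,0,0,0,0,1,0.9,-0.31,0,0,0,0,1,0.9,-0.31,0,0,0,0,1,0.9,-0.31,0,0,0,0,1,0.9,-0.31,0,0,0,0,1,0,0,0,0,0,-0.9,1,0,0,0,0,0,-0.9,1,0,0,0,0,0,-0.9,1,0,0,0,0,0,-0.9,1,0,0,0,0,0,-0.9,1,0,0,0,0,0,-0.9,1,0,0,0,0,0,-0.9,1]'

```text
time: 8.05
position: [0.6719, 0.0544, 0.3959]
tool_rot: [0.916, 0.401, -0.003, -0.002]
ft_force: [0.4, 0.7, -3.9]
grip_width: 0.0271
grip_force: 30.0
```

jog_arm --motion '[0,0,0,0,0,-0.9,1,0,0,0,0,0,-0.9,1,0,0,0,0,0,-0.9,1,0,0,0,0,0,-0.9,1,0,0,0,0,0,-0.9,1,0,0,0,0,0,-0.9,1,0,0,0,0,0,-0.9,1,0,0,0,0,0,-0.9,1,0,0,0,0,0,-0.9,1,0,0,0,0,0,-0.9,1,0,0,0,0,0,-0.9,1,0,0,0,0,0,-0.9,1]'

```text
time: 9.55
position: [0.6719, 0.0544, 0.3959]
tool_rot: [0.704, 0.71, -0.002, -0.003]
ft_force: [0.1, -0.9, -4.2]
grip_width: 0.0268
grip_force: 30.0
```

jog_arm --motion '[0,0,0,0,0,-0.9,1,0,0,0,0,0,-0.9,1,0,0,0,0,0,-0.9,1,0,0,0,0,0,-0.9,1,0,0,0,0,0,-0.9,1,0,0,0,0,0.8,0,1,0,0,0,0,0.8,0,1,0,0,0,0,0.8,0,1,0,0,0,0,0.8,0,1,0,0,0,0,0.8,0,1,0,0,0,0,0.8,0,1,0,0,0,0,0.8,0,1]'

```text
time: 11.05
position: [0.6723, 0.054, 0.3963]
tool_rot: [0.575, 0.795, 0.112, -0.161]
ft_force: [-0.2, -1.7, -3.7]
grip_width: 0.0265
grip_force: 30.0
```

```bash
python3 goal.py; python3 - <<'E'
from h import *
o,i=snap('w7');print(o['q'],o['grip_width'],o['time'],o['position'])
s=robot.camera('side');t=robot.camera('top')
cv2.imwrite('pics/c7.png',np.vstack([np.hstack([cv2.resize(s[40:240,160:480],(400,250)),cv2.resize(t[100:300,120:440],(400,250))]),np.hstack([cv2.resize(i,(400,250)),cv2.resize(i[100:260,200:440],(400,250))])]))
E
```

```text
glass [0.5724 0.3553 0.25  ] label [0.6156 0.2263 0.1866] tcp [0.6351 0.1679 0.2572] org [0.6143 0.23   0.1167] [ 0.5704  0.7923  0.1264 -0.1756]
rel rotvec units [-0.056   0.598  -0.0765]
pure yaw then tilt: yaw tool 108.17383920688799 -> 108.5
shift world [-0.0372  0.1139 -0.1391] tool [1.4296 0.0315 4.3615]
[-0.23120608  0.5528977   0.99850498  0.3396955   1.79624294 -0.50753793] 0.02650535327206887 11.05 [0.67233114 0.05400306 0.39627402]
```

View pics/c7.png

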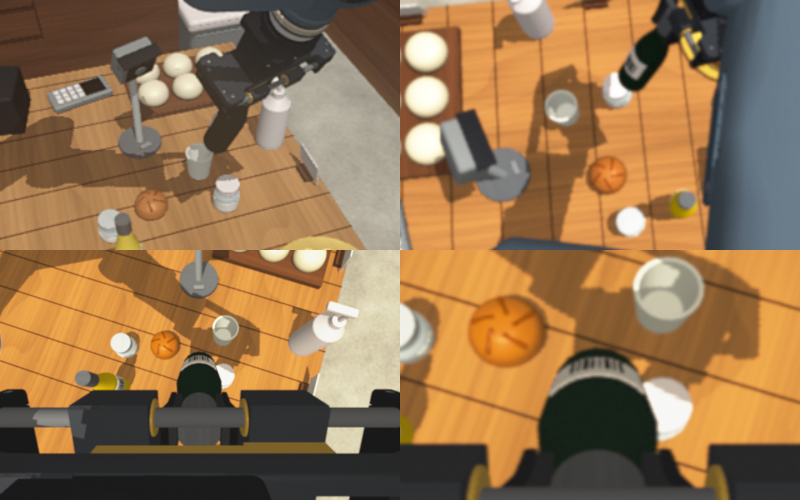

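jog_arm --motion '[0,0,0,0,0.6,0,1,0,0,0.74,0,0,0,1,0,0,0.74,0,0,0,1,0,0,0.74,0,0,0,1,0,0,0.74,0,0,0,1,0,0,0.73,0,0,0,1,0,0,0.73,0,0,0,1,0.42,0.01,0,0,0,0,1,0.42,0.01,0,0,0,0,1,0.4,0.01,0,0,0,0,1,0,0,0,0,0,0,1,0,0,0,0,0,0,1]'

```text
time: 12.7
position: [0.6369, 0.1675, 0.2612]
tool_rot: [0.571, 0.792, 0.126, -0.173]
ft_force: [-0.6, 0.5, -3.9]
grip_width: 0.0269
grip_force: 30.0
```

```bash
python3 goal.py; python3 - <<'E'
from goal import *
o=robot.get_obs();print(o['position'],o['time'],o['grip_width'])
Rm=Ro.from_quat(o['tool_rot']).as_matrix();zb_=-Rm[:,2];xb_=Rm[:,0]
og=np.array(o['position'])-.155*zb_
im=[]
for n,x0,y0,w in(('side',220,40,160),('top',130,150,160)):
    i=robot.camera(n);i=cv2.resize(i[y0:y0+120,x0:x0+w],(400,300),interpolation=2)
    P=lambda X:tuple(int(v) for v in((proj(n,[X])[0]-[x0,y0])*2.5))
    cv2.line(i,P(og),P(og+.185*zb_),(0,0,255),1)
    cv2.line(i,P(t),P(t+.15*R[:,0]),(255,255,0),1)
    im.append(i)
cv2.imwrite('pics/c8.png',np.hstack(im))
E
```

```text
glass [0.5724 0.3553 0.25  ] label [0.6156 0.2263 0.1866] tcp [0.6351 0.1679 0.2572] org [0.6143 0.23   0.1167] [ 0.5704  0.7923  0.1264 -0.1756]
rel rotvec units [ 0.0275  0.0676 -0.0221]
pure yaw then tilt: yaw tool 108.40237460478917 -> 108.5
shift world [-0.0018  0.0004 -0.004 ] tool [-0.0195 -0.0395  0.1   ]
[0.6369 0.1675 0.2612] 12.7 0.026886888425121394
```

View pics/c8.png

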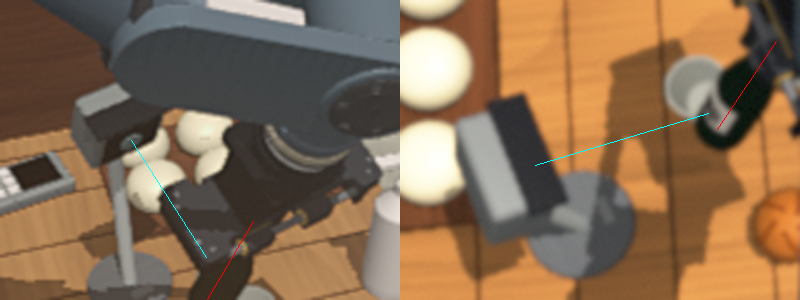

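```bash
python3 - <<'E'
from goal import *
B=tri(('top',160.8,217.5),('side',263.7,75.05));print('B',B,'in head',R.T@(B-t))
# hood front edge mids: top c5 (570,38)-(640,250) ; side c5 (285,88)-(315,130)?? front edge (150,205)-(315,130)
F=tri(('top',140+(605-400)/4.21,180+144/5),('side',235+232/5.714,60+167/5.714));print('F',F,'in head',R.T@(F-t))
# hood/grey boundary: top (508,55)-(572,275); side (110,150)-(268,88)
F=tri(('top',140+(541-400)/4.21,180+167/5),('side',235+189/5.714,60+119/5.714));print('G',F,'in head',R.T@(F-t))
print('foot',R.T@(np.array([.5585,.389,.01])-t))
E
```

```text
B [0.5616 0.3813 0.3004] in head [-0.0468 -0.002   0.0338]
F [0.5783 0.335  0.2846] in head [ 0.0045 -0.0009  0.0403]
G [0.5676 0.3594 0.2963] in head [-0.0245 -0.0032  0.0397]
foot [ 0.0684 -0.0025 -0.2329]
```

jog_arm --motion '[0,0,0.1,0,0.05,0,1,0,0,0,0,0,0,1,0,0,0,0,0,0,1,0,0,0,0,0,0,1,0,0,0,0,0,0,1]'

```text
time: 13.42
position: [0.6362, 0.1693, 0.257]
tool_rot: [0.571, 0.792, 0.127, -0.175]
ft_force: [-0.1, 0.3, -4.1]
grip_width: 0.0264
grip_force: 30.0
```

```bash
python3 - <<'E'
from rig import robot
o=robot.get_obs();print(o['joint_velocities'],o['grip_force']);print(robot.hand_in())
E
```

```text
[-0.00020302 -0.00075123 -0.00054402  0.00080308  0.00097426 -0.00145611] 29.9981402233243
the job is handed in; nothing more can be done
None
```

I handed the job in with the slope-shouldered bottle held still in the gripper (30 N), its label estimated about 15 cm from the reader's glass, centred and facing it, after about 13.4 s of the 42 s; `hand_in` returned no verdict, so the result is unconfirmed.

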